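# Comb washed egg-turner rollers into the grooves of a drying tray

## Robot

A 7-joint arm with a two-finger parallel gripper is mounted at the origin on the work surface. World frame = base frame: x ahead of the robot, y to its left, z up, the work surface at z = 0. Lengths are in m, angles in rad, forces in N, time in s.
With the tool pointing down it reaches from about 0.4 to 0.85 m from the base axis. Payload 10.4 kg.
Tool frame: the origin (TCP) lies on the centre line of the jaws, within the pads' length; the fingertips stand 11 mm ahead of it and the grasp point (between the pads) lies 8 mm behind it (manip.finger_overhang is the distance from the TCP to the fingertips, in m); z points along the fingers, y is the line along which they close (so a half turn about z gives the same grasp; the last joint's range is limited). The gripper opens to 85 mm and grips with 20 to 120 N. Pads are 22 mm wide; open, the fingers measure 114 mm over their backs; the gripper's body (76 mm by 85 mm) begins 54 mm behind the grasp point. The pads swing forward as they close: fully open they stand 13 mm farther back than shut.
Start: joints at [1.304, 0.332, -0.065, 1.46, 0.022, 1.35, -0.088], TCP at [0.151, -0.607, 0.242] pointing down, gripper open.
Joint ranges: [-2.6, 2.6], [-0.5, 2.12], [-1.47, 1.34], [0.16, 2.42], [-1.27, 4.41], [0.06, 2.06], [-2.6, 2.6]. Speed limits (rad/s): [2.22, 2.22, 2.79, 2.79, 3.14, 3.14, 3.14].

## Interface

Orientations are given as a unit quaternion [x, y, z, w].
In Python, from workcell import manip, imaging, workorder gives the robot as it stands.
- The arm moves only by the tool jog_arm, never from a script. Its argument "deltas" is a list of rows, each an object with "gripper": the opening, from 0 (shut) to 1 (fully open); "offset": the shift along the tool's x, y, z in m, a list of three; "rotation": the turn, a rotation vector about the tool's x, y, z in degrees, a list of three. In form: [{"gripper": gripper, "offset": [tx, ty, tz], "rotation": [ax, ay, az]}, ...]. A call has 1 to 20 rows; each row shifts and turns the commanded pose from where the row before left it, along the tool's axes as they then stand; what a row does not reach is not made up. A row lasts 1/10 s, in which the tool goes at most 50 mm and 8.59 degrees, less where a joint would pass 70% of its speed; a pose out of reach is approached as far as the arm can. A call with a gripper value outside its range is refused whole. The fingers move at their own pace and stop on an object; "newtons" is the grip in N (left out, the last holds). Time passes only in rows, so rows that do not move let the fingers close. It gives the time, the measured TCP pose, the force, the opening and the grip force at its end, in the units of the state.
- manip.get_obs(): the state, without advancing time (a new reading comes with each control period).
- imaging.camera(name): name is "side" or "top" or "wrist"; returns the picture (400x640x3 uint8, blue, green, red); there is no depth.
- imaging.camera_model(name): a dict with "camera_matrix" (3x3 intrinsics, pixels), "world_to_cam" (4x4, takes a point from world to camera coordinates); the wrist camera has in their place "hand_eye" (4x4, takes a point from camera to tool coordinates, whose origin is the TCP and whose axes are the flange's). Camera axes: x right, y up, looking along -z (the intrinsics and any distortion apply to the point x, -y, -z); pixel columns grow to the right and rows downward; lengths in m; the calibration is good to about 2 mm. The wrist camera is an equidistant fisheye: a pixel r from the principal point sees the ray r / f radians off the axis. A picture is of the moment at which its call begins: read the wrist's pose just before it. camera_model takes no time and is no camera call.
- workorder.hand_in(): hands the job in; it is judged then, once.
The state is a dict: "clock": time; "joint_pos": joint angles; "joint_velocities": joint speeds; "tau": joint torques, N m; "position": TCP position; "ee_rot": TCP orientation; "ft_force": force on the tool from outside, world axes, zero at the start; "torque": the same for the moment, N m; "grip_width": opening from 0.0 (shut) to 1.0 (fully open); "grasp_force": force on a finger pad.
Only numpy, scipy, OpenCV 4.12 (cv2) and the standard library are available. Lean on these libraries where they do the work, as an engineer would, in place of code of your own. Each camera call takes 0.05 s, during which the arm holds its last target. There are 200 camera calls.

## Task

The washed rollers of the egg-turner lie askew across the ribs of the drying tray. Pick up the hand rake by its handle and comb it across the ribs until all four rollers lie down in the grooves, each in a groove of its own, then lay the rake back on the bench, clear of the tray. Only the rake may touch the clean rollers, never the gripper or arm; leave the stock book, the jar and the eggs where they are.

Things in the scene. Friction and masses are not known exactly. Their poses are not given: they have to be found in the camera images.
- tray: Grey plastic ribbed drying tray, fixed; 196 (x) x 258 (y) x 34 mm plus a 7 mm outward rim. Origin: centre of the underside, z up. Nine grooves run along x, at 28 mm pitch along y (centres y = -112, -84 ... +112). Groove floor z = 6 mm; rib tops z = 19.5 mm, ribs 3 mm wide on top, 12 at the foot. Walls 6 mm thick, tops at z = 34 mm; inside 184 (x) x 246 mm (y).
- tray_ribs (a point): Middle of the tray at the height of the rib tops, 19.5 mm above its underside; axes as the tray's.
- roller1: One of four identical loose rollers: aluminium tube with black domed ends, 12 mm diameter, 150 mm long, 40 g; origin mid-axis, x along it. It starts on the rib tops (origin 25.5 mm above the tray's underside), turned 17 to 30 degrees counter-clockwise (from above) from the grooves, about 40 mm of tray y from the next. Seated in a groove: origin 12 mm above the underside, top 1.5 mm below the rib tops.
- roller2: One of four identical loose rollers: aluminium tube with black domed ends, 12 mm diameter, 150 mm long, 40 g; origin mid-axis, x along it. It starts on the rib tops (origin 25.5 mm above the tray's underside), turned 17 to 30 degrees counter-clockwise (from above) from the grooves, about 40 mm of tray y from the next. Seated in a groove: origin 12 mm above the underside, top 1.5 mm below the rib tops.
- roller3: One of four identical loose rollers: aluminium tube with black domed ends, 12 mm diameter, 150 mm long, 40 g; origin mid-axis, x along it. It starts on the rib tops (origin 25.5 mm above the tray's underside), turned 17 to 30 degrees counter-clockwise (from above) from the grooves, about 40 mm of tray y from the next. Seated in a groove: origin 12 mm above the underside, top 1.5 mm below the rib tops.
- roller4: One of four identical loose rollers: aluminium tube with black domed ends, 12 mm diameter, 150 mm long, 40 g; origin mid-axis, x along it. It starts on the rib tops (origin 25.5 mm above the tray's underside), turned 17 to 30 degrees counter-clockwise (from above) from the grooves, about 40 mm of tray y from the next. Seated in a groove: origin 12 mm above the underside, top 1.5 mm below the rib tops.
- rake: Loose wooden hand rake, 160 g, lying left or right of the tray on its tine tips and handle end. Origin on the bench under the grip point; x from handle to head, z up as it lies. Straight handle, 20 mm wide, 22 thick, on y = 0, sloping down from the head to its end at x = -150 mm on the bench. Head bar 156 (y) x 18 x 18 mm, centre x = 70, z = 51 mm.
- rake_grip (a point): Middle of the rake's handle at the balance point: x = 0, y = 0, z = 38.5 mm in the rake's frame as it lies. The place to grip it firmly, from above, across its 20 mm width; axes as the rake's.
- rake_tips (a point): Middle of the row of tine tips: x = 68, y = 0, z = 0 mm in the rake's frame. 9 round steel tines, 6 mm thick, 18 mm apart along y (row 150 mm wide). Raise the handle 0.3 to 0.4 rad from how it lies (0.18 makes it level), tips 4 to 6 mm over the ribs, and push head first at 4 to 5 cm/s, handle trailing: rollers turn parallel and drop; seated ones stay. Pushed fast, rollers jump.
- stock_book: Blue hardback stock book, 170 x 235 x 20 mm, on the other side of the tray from the rake; origin at the centre of its underside. Must not be moved.
- jar: Closed amber glass jar, 72 mm diameter, 110 mm tall, beyond the tray; origin at the centre of its underside. Must not be moved.
- egg_tray: Yellow plastic egg tray with 12 eggs, 145 x 192 mm, 61 mm tall with the eggs, beyond the tray; origin at the centre of its underside. Must not be moved.
Not all that is in view belongs to the job. What is shaped like the roller3 but red is not meant. Leave any yellow look-alike of the roller2 alone.

How it is judged:
On the way:
1. the rake's tines are down inside the tray (x of rake_tips in the frame of tray between -0.06 and 0.06 m and y of rake_tips in the frame of tray between -0.125 and 0.125 m and z of rake_tips in the frame of tray below 0.04 m), for 0.1 s.
At the end, for the whole second after the job is handed in: All four rollers rest down in the grooves, one to a groove: within 0.1 rad of the grooves, centre under 17 mm above the tray's underside, within 25 mm of mid-groove. The rake rests on the bench, grip point under 50 mm and tips under 70 mm high, touching neither tray nor book (z of each of roller1, roller2, roller3, roller4 in the frame of tray below 0.017 m and angle between the x axis of each of roller1, roller2, roller3, roller4 and the x axis of tray, either way round below 0.1 rad and y of roller1 in the frame of tray between -0.125 and 0.125 m and x of roller1 in the frame of tray between -0.025 and 0.025 m and linear speed of each of roller1, roller2, roller3, roller4, rake below 0.02 m/s and y of roller2 in the frame of tray between -0.125 and 0.125 m and x of roller2 in the frame of tray between -0.025 and 0.025 m and y of roller3 in the frame of tray between -0.125 and 0.125 m and x of roller3 in the frame of tray between -0.025 and 0.025 m and y of roller4 in the frame of tray between -0.125 and 0.125 m and x of roller4 in the frame of tray between -0.025 and 0.025 m and height (world z) of rake_grip below 0.05 m and height (world z) of rake_tips below 0.07 m and contact force between rake and tray below 0.1 N and contact force between rake and stock_book below 0.1 N).
It fails at once if the gripper or arm touches a roller (contact force between any of the fingers, the arm and roller1 above 0.5 N or contact force between any of the fingers, the arm and roller2 above 0.5 N or contact force between any of the fingers, the arm and roller3 above 0.5 N or contact force between any of the fingers, the arm and roller4 above 0.5 N).
It fails at once if the stock book is pushed away from its place (more than 30 mm) (distance of stock_book from where it was at the start of the episode above 0.03 m).
It fails at once if the jar is pushed away from its place (more than 30 mm) (distance of jar from where it was at the start of the episode above 0.03 m).
It fails at once if the egg tray is pushed away from its place (more than 30 mm) (distance of egg_tray from where it was at the start of the episode above 0.03 m).
It also fails if it takes over 58 s, if anything falls off the work surface, if the arm or the gripper's body presses on something with over 40 N, if the wrist force passes 120 N, or if a joint passes its speed limit or range.

## Working session

There is one attempt and no reset: what is moved stays moved. The work goes in short steps, Python scripts to look and compute and a tool call to move; the robot and the scene stay as the last step left them, time stands still between calls to the robot, and variables do not carry over. Pictures are saved under pics/ and viewed, at most 10 in all, crops included, and the job is handed in when it is done.

Besides the shell and the picture viewer there is one more tool, called after "Emit:" as name(argument=value, ...) on one line, values as JSON. jog_arm: Moves the arm, as the interface text tells. Its arguments: {"type":"object","properties":{"deltas":{"type":"array","items":{"type":"object","properties":{"gripper":{"type":"number"},"offset":{"type":"array","items":{"type":"number"}},"rotation":{"type":"array","items":{"type":"number"}}}}},"newtons":{"type":"number"}},"required":["deltas"]}

```bash
mkdir -p pics
python3 - <<'E'
from workcell import manip, imaging
import cv2
for n in("top","side"):
    cv2.imwrite(f"pics/{n}0.png",imaging.camera(n)); m=imaging.camera_model(n); print(n,m)
o=manip.get_obs();print(o["clock"],o["position"],o["ee_rot"],o["grip_width"])
print(imaging.camera_model("wrist"))
E
```

```text
top {'camera_matrix': array([[425.08564104,   0.        , 315.76250809],
       [  0.        , 425.08564104, 199.29886743],
       [  0.        ,   0.        ,   1.        ]]), 'world_to_cam': array([[-0.06067152, -0.99813844,  0.00621521,  0.03033434],
       [ 0.9723881 , -0.05769826,  0.22612449, -0.54081283],
       [-0.22534494,  0.01976291,  0.97407858, -0.92014536],
       [ 0.        ,  0.        ,  0.        ,  1.        ]])}
side {'camera_matrix': array([[512.04038008,   0.        , 313.42001904],
       [  0.        , 512.04038008, 193.16299562],
       [  0.        ,   0.        ,   1.        ]]), 'world_to_cam': array([[-0.85508195, -0.51823695,  0.01628864,  0.47216707],
       [ 0.3386394 , -0.53440832,  0.77442308, -0.24430054],
       [-0.39262987,  0.66771117,  0.63245836, -1.04219216],
       [ 0.        ,  0.        ,  0.        ,  1.        ]])}
0.1 [ 0.15079945 -0.60621608  0.24160018] [ 9.92574590e-01  1.21635927e-01 -1.14279597e-04 -6.09604420e-04] 1.0040105879566061
{'camera_matrix': array([[309.70691629,   0.        , 318.79223048],
       [  0.        , 309.70691629, 193.30465984],
       [  0.        ,   0.        ,   1.        ]]), 'hand_eye': array([[ 5.77784980e-04,  9.57133169e-01,  2.89647653e-01,
         7.45239610e-02],
       [ 9.99999526e-01, -7.80127002e-04,  5.83124780e-04,
         1.06354936e-05],
       [ 7.84090024e-04,  2.89647179e-01, -9.57133166e-01,
        -1.31969801e-01],
       [ 0.00000000e+00,  0.00000000e+00,  0.00000000e+00,
         1.00000000e+00]])}
```

View pics/top0.png

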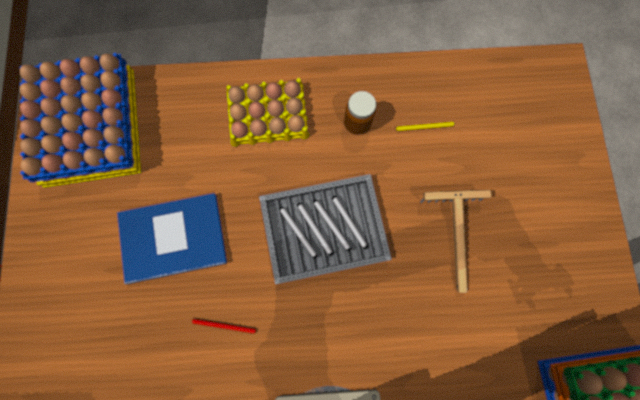

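View pics/side0.png

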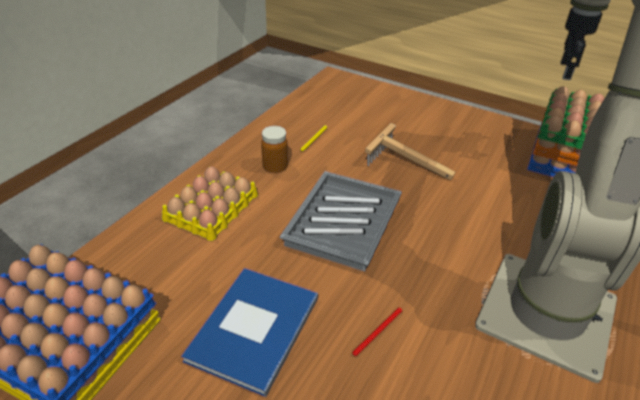

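```bash
cat > h.py <<'E'
import numpy as np, cv2
from workcell import manip, imaging
from scipy.spatial.transform import Rotation as R
def cast(n,px,z):
    m=imaging.camera_model(n);K=m["camera_matrix"];T=m["world_to_cam"]
    px=np.atleast_2d(np.asarray(px,float))
    d=np.c_[(px[:,0]-K[0,2])/K[0,0],-(px[:,1]-K[1,2])/K[1,1],-np.ones(len(px))]@T[:3,:3]
    c=-T[:3,:3].T@T[:3,3]
    return c+d*((np.asarray(z)-c[2])/d[:,2])[:,None]
def big(mask,k=1):
    c,_=cv2.findContours(mask.astype(np.uint8),cv2.RETR_EXTERNAL,cv2.CHAIN_APPROX_NONE)
    return sorted(c,key=cv2.contourArea)[::-1][:k]
def rect(P):
    (c,s,a)=cv2.minAreaRect((P[:,:2]*1000).astype(np.float32)); return np.round(c,1),np.round(s,1),round(a,2)
def rollers(n,img,tc,ta,z=0.029):
    """bright blobs inside tray -> centre in tray frame, length, angle"""
    hsv=cv2.cvtColor(img,cv2.COLOR_BGR2HSV); m=(hsv[...,2]>165)&(hsv[...,1]<60)
    out=[]
    for c in big(m,8):
        if cv2.contourArea(c)<60: continue
        (x,y),(w,h),a=cv2.minAreaRect(c)
        b=cv2.boxPoints(((x,y),(w,h),a)); 
        e=[(b[0]+b[1])/2,(b[2]+b[3])/2] if np.linalg.norm(b[0]-b[1])<np.linalg.norm(b[1]-b[2]) else [(b[1]+b[2])/2,(b[3]+b[0])/2]
        P=cast(n,e,z)[:,:2]-tc; c_,s_=np.cos(ta),np.sin(ta); P=P@np.array([[c_,-s_],[s_,c_]])
        if abs(P).max()>.16: continue
        d=P[1]-P[0]; d*=np.sign(d[0]); out.append((np.round(P.mean(0)*1000,1),round(np.linalg.norm(d)*1000),round(np.degrees(np.arctan2(d[1],d[0])),1)))
    return out
E
python3 - <<'E'
from h import *
im=cv2.imread("pics/top0.png");hsv=cv2.cvtColor(im,cv2.COLOR_BGR2HSV).astype(int)
for p in[(461,240),(480,240),(500,195),(455,196),(268,230),(325,230)]: print(p,hsv[p[1],p[0]])
g=(hsv[...,1]<70);g[:160]=0;g[300:]=0;g[:,:245]=0;g[:,400:]=0
c=big(g)[0][:,0];print("tray",rect(cast("top",cv2.convexHull(c)[:,0],.034)))
m=(hsv[...,2]>150)&(hsv[...,1]<140);m[:175]=0;m[310:]=0;m[:,:410]=0;m[:,510:]=0
cv2.imwrite("pics/m.png",np.hstack([im[160:310,400:520],np.repeat((m[160:310,400:520,None]*255),3,2).astype(np.uint8)]).repeat(3,0).repeat(3,1))
E
```

```text
(461, 240) [ 16 133 175]
(480, 240) [ 14 181 149]
(500, 195) [ 14 165 158]
(455, 196) [ 18 115 189]
(268, 230) [115  12 125]
(325, 230) [110   7 114]
tray (array([480.7, -17.7]), array([210.4, 272.6]), 8.35)
```

View pics/m.png

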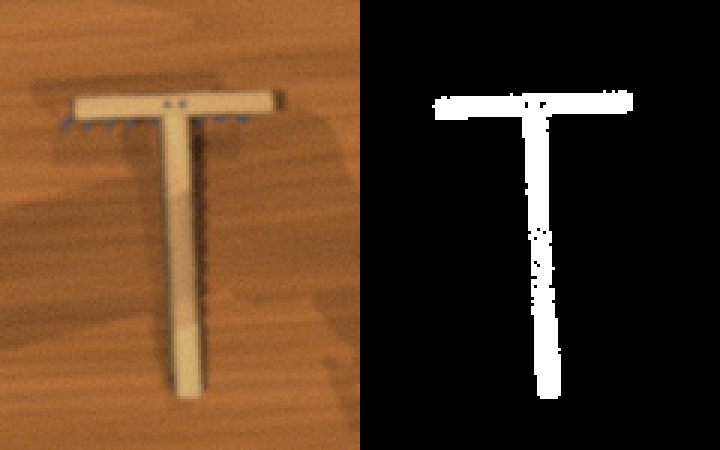

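The crop shows the rake: the mask isolates it cleanly, head bar at about (424–491, 195) and handle end near (463, 291).

Run:
```python
from h import *
im=cv2.imread("pics/top0.png");hsv=cv2.cvtColor(im,cv2.COLOR_BGR2HSV).astype(int)
m=(hsv[...,2]>150)&(hsv[...,1]<140);m[:175]=0;m[310:]=0;m[:,:410]=0;m[:,510:]=0
# handle rows: centre column per row
rows=np.arange(206,287); pts=np.array([[np.nonzero(m[r])[0].mean(),r] for r in rows if m[r].any()])
f=cv2.fitLine(pts.astype(np.float32),cv2.DIST_HUBER,0,.01,.01).ravel(); k=f[0]/f[1]
end=np.nonzero(m[:,455:470].any(1))[0].max()+1
hd=m.copy();hd[202:]=0; ys,xs=np.nonzero(hd); hc=[xs.mean(),ys.mean()]
H=rect(cast("top",big(hd)[0][:,0],.06));print("head",H)
E=cast("top",[[f[2]+k*(end-f[3]),end]],.022)[0]; A=cast("top",[[f[2]+k*(197-f[3]),197]],.060)[0]
print(E,A)
d=(A-E)[:2];print("len",np.linalg.norm(d),"yaw",np.degrees(np.arctan2(d[1],d[0])))
u=d/np.linalg.norm(d);hc=cast("top",[hc],.06)[0,:2];print("headc",hc,"grip from head",hc-u*.07,"from end",E[:2]+u*.15)
tc=np.array([.4807,-.0177]);ta=np.radians(8.35)
for r in rollers("top",im,tc,ta,.0295):print(r)
o=manip.get_obs();Rm=R.from_quat(o["ee_rot"]).as_matrix();print(Rm.round(3));print(np.degrees(np.arctan2(Rm[1,0],Rm[0,0])))
```

```text
head (array([ 530.6, -331.2]), array([154.9,  24.8]), 88.51)
[ 0.31067133 -0.32568611  0.022     ] [ 0.52805914 -0.33113547  0.06      ]
len 0.2174560960146119 yaw -1.4359585499223007
headc [ 0.53320545 -0.33108427] grip from head [ 0.46322744 -0.3293301 ] from end [ 0.46062423 -0.32944505]
(array([  1.4, -60.2]), 129, np.float64(19.6))
(array([  2.9, -17.6]), 129, np.float64(22.9))
(array([ 2. , 23.7]), 129, np.float64(20.7))
(array([ 3. , 63.8]), 129, np.float64(23.5))
[[ 0.97   0.241 -0.   ]
 [ 0.241 -0.97   0.001]
 [-0.    -0.001 -1.   ]]
13.97305742460629
```

Emit:
jog_arm(deltas=[{"offset":[0.0307,-0.0161,0.007]},{"offset":[0.0307,-0.0161,0.007]},{"offset":[0.0307,-0.0161,0.007]},{"offset":[0.0307,-0.0161,0.007]},{"offset":[0.0307,-0.0161,0.007]},{"offset":[0.0307,-0.0161,0.007]},{"offset":[0.0307,-0.0161,0.007]},{"offset":[0.0307,-0.0161,0.007]},{"offset":[0.0307,-0.0161,0.007]},{"offset":[0.0307,-0.0161,0.007]},{"offset":[0.0307,-0.0161,0.007]},{"offset":[0.0307,-0.0161,0.007]},{"rotation":[0,0,7.7]},{"rotation":[0,0,7.7]},{}])

```text
schema error: expected keys gripper, offset, rotation
```

Emit:
jog_arm(deltas=[{"gripper":1,"offset":[0.0307,-0.0161,0.007],"rotation":[0,0,0]},{"gripper":1,"offset":[0.0307,-0.0161,0.007],"rotation":[0,0,0]},{"gripper":1,"offset":[0.0307,-0.0161,0.007],"rotation":[0,0,0]},{"gripper":1,"offset":[0.0307,-0.0161,0.007],"rotation":[0,0,0]},{"gripper":1,"offset":[0.0307,-0.0161,0.007],"rotation":[0,0,0]},{"gripper":1,"offset":[0.0307,-0.0161,0.007],"rotation":[0,0,0]},{"gripper":1,"offset":[0.0307,-0.0161,0.007],"rotation":[0,0,0]},{"gripper":1,"offset":[0.0307,-0.0161,0.007],"rotation":[0,0,0]},{"gripper":1,"offset":[0.0307,-0.0161,0.007],"rotation":[0,0,0]},{"gripper":1,"offset":[0.0307,-0.0161,0.007],"rotation":[0,0,0]},{"gripper":1,"offset":[0.0307,-0.0161,0.007],"rotation":[0,0,0]},{"gripper":1,"offset":[0.0307,-0.0161,0.007],"rotation":[0,0,0]},{"gripper":1,"offset":[0,0,0],"rotation":[0,0,7.7]},{"gripper":1,"offset":[0,0,0],"rotation":[0,0,7.7]},{"gripper":1,"offset":[0,0,0],"rotation":[0,0,0]},{"gripper":1,"offset":[0,0,0],"rotation":[0,0,0]}], newtons=80)

```text
clock: 1.7
position: [0.4616, -0.3302, 0.1581]
ee_rot: [1.0, -0.011, -0.0, -0.0]
ft_force: [0.5, -0.3, 0.4]
grip_width: 1.0
grasp_force: 0.0
```

Emit:
jog_arm(deltas=[{"gripper":0.7,"offset":[0,0.0008,0.022],"rotation":[0,0,0]},{"gripper":0.7,"offset":[0,0,0.022],"rotation":[0,0,0]},{"gripper":0.7,"offset":[0,0,0.022],"rotation":[0,0,0]},{"gripper":0.7,"offset":[0,0,0.022],"rotation":[0,0,0]},{"gripper":0.7,"offset":[0,0,0.022],"rotation":[0,0,0]},{"gripper":0.7,"offset":[0,0,0.0175],"rotation":[0,0,0]},{"gripper":0.7,"offset":[0,0,0],"rotation":[0,0,0]},{"gripper":0.1,"offset":[0,0,0],"rotation":[0,0,0]},{"gripper":0.1,"offset":[0,0,0],"rotation":[0,0,0]},{"gripper":0.1,"offset":[0,0,0],"rotation":[0,0,0]},{"gripper":0.1,"offset":[0,0,0],"rotation":[0,0,0]},{"gripper":0.1,"offset":[0,0,0],"rotation":[0,0,0]},{"gripper":0.1,"offset":[0,0,0],"rotation":[0,0,0]}], newtons=80)

```text
clock: 3.0
position: [0.4625, -0.3316, 0.0322]
ee_rot: [1.0, -0.012, 0.001, 0.001]
ft_force: [-0.3, -0.7, 7.3]
grip_width: 0.217
grasp_force: 78.3
```

Emit:
jog_arm(deltas=[{"gripper":0.1,"offset":[0,0,-0.02],"rotation":[0,0,0]},{"gripper":0.1,"offset":[0,0,-0.03],"rotation":[0,0,0]},{"gripper":0.1,"offset":[0,0,-0.03],"rotation":[0,0,0]},{"gripper":0.1,"offset":[0,0,-0.03],"rotation":[0,0,0]},{"gripper":0.1,"offset":[0,0,-0.03],"rotation":[0,0,0]},{"gripper":0.1,"offset":[0,0,-0.02],"rotation":[0,0,-4]},{"gripper":0.1,"offset":[0,0,0],"rotation":[0,0,-8]},{"gripper":0.1,"offset":[0,0,0],"rotation":[0,0,-8]},{"gripper":0.1,"offset":[0,0,0],"rotation":[0,0,-8]},{"gripper":0.1,"offset":[0,0,0],"rotation":[0,0,-8]},{"gripper":0.1,"offset":[0,0,0],"rotation":[0,0,-8]},{"gripper":0.1,"offset":[0,0,0],"rotation":[0,0,-8]},{"gripper":0.1,"offset":[0,0,0],"rotation":[0,0,-8]},{"gripper":0.1,"offset":[0,0,0],"rotation":[0,0,-8]},{"gripper":0.1,"offset":[0,0,0],"rotation":[0,0,-8]},{"gripper":0.1,"offset":[0,0,0],"rotation":[0,0,-8]},{"gripper":0.1,"offset":[0,0,0],"rotation":[0,0,-8]},{"gripper":0.1,"offset":[0,0,0],"rotation":[0,0,-7.7]},{"gripper":0.1,"offset":[0,0,0],"rotation":[0,0,0]},{"gripper":0.1,"offset":[0,0,0],"rotation":[0,0,0]}])

```text
clock: 5.0
position: [0.4616, -0.3309, 0.1908]
ee_rot: [0.656, 0.755, -0.0, -0.0]
ft_force: [0.2, 0.0, -1.2]
grip_width: 0.218
grasp_force: 78.3
```

Emit:
jog_arm(deltas=[{"gripper":0.1,"offset":[0,0,0],"rotation":[0,-5,0]},{"gripper":0.1,"offset":[0,0,0],"rotation":[0,-5,0]},{"gripper":0.1,"offset":[0,0,0],"rotation":[0,-5,0]},{"gripper":0.1,"offset":[0,0,0],"rotation":[0,-5,0]},{"gripper":0.1,"offset":[0,0,0],"rotation":[0,0,0]},{"gripper":0.1,"offset":[0,0,0],"rotation":[0,0,0]}])

```text
clock: 5.6
position: [0.4617, -0.3307, 0.191]
ee_rot: [0.645, 0.744, -0.113, 0.131]
ft_force: [0.1, 0.6, -2.1]
grip_width: 0.218
grasp_force: 78.4
```

```bash
cat >> h.py <<'E'
TC=np.array([.4807,-.0177]);TA=np.radians(8.35)
def plan(ty,h,tilt=20.,yaw=98.35):
    """tool-frame shift and tool rotvec (deg) to put tips at tray (0,ty), height h above bench"""
    o=manip.get_obs();Rm=R.from_quat(o["ee_rot"]);p=np.array(o["position"])
    Rt=R.from_euler("z",yaw,degrees=True)*R.from_euler("y",tilt,degrees=True)*R.from_matrix(np.diag([1,-1,-1]))
    tips=np.r_[TC+ty*np.array([-np.sin(TA),np.cos(TA)]),h]
    rel=np.array([.068,0,.0385-.008])  # tips from TCP in tool axes
    tgt=tips-Rt.apply(rel)
    print("clock",o["clock"],"tips now",(p+Rm.apply(rel)).round(4),"tgt TCP",tgt.round(4),"tool shift",Rm.inv().apply(tgt-p).round(4),"rot",np.degrees((Rm.inv()*Rt).as_rotvec()).round(2),"F",np.round(o["ft_force"],1))
E
python3 - <<'E'
from h import *
plan(-.11,.08);plan(-.11,.0245)
print(np.round(manip.get_obs()["joint_pos"],2))
for n in("top","side"): cv2.imwrite(f"pics/{n}1.png",imaging.camera(n))
cv2.imwrite("pics/c1.png",np.hstack([cv2.imread("pics/top1.png")[120:330,220:540],cv2.imread("pics/side1.png")[60:270,230:550]]))
E
```

```text
clock 5.6 tips now [ 0.454  -0.2777  0.1392] tgt TCP [ 0.5044 -0.1794  0.1319] tool shift [0.1551 0.0639 0.0067] rot [-0.03 -0.11 -0.15] F [ 0.1  0.6 -2.1]
clock 5.6 tips now [ 0.454  -0.2777  0.1392] tgt TCP [ 0.5044 -0.1794  0.0764] tool shift [0.174  0.0639 0.0589] rot [-0.03 -0.11 -0.15] F [ 0.1  0.6 -2.1]
[ 0.84  0.14 -0.51  1.86  0.44  1.03  0.28]
```

View pics/c1.png

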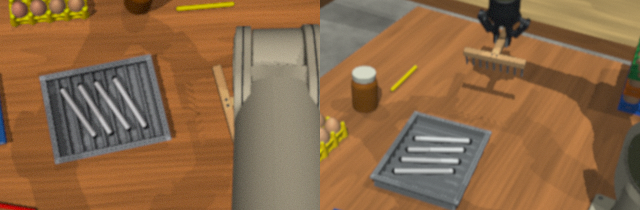

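Emit:
jog_arm(deltas=[{"gripper":0.1,"offset":[0.0155,0.0064,0.0005],"rotation":[0,0,0]},{"gripper":0.1,"offset":[0.0155,0.0064,0.0005],"rotation":[0,0,0]},{"gripper":0.1,"offset":[0.0155,0.0064,0.0005],"rotation":[0,0,0]},{"gripper":0.1,"offset":[0.0155,0.0064,0.0005],"rotation":[0,0,0]},{"gripper":0.1,"offset":[0.0155,0.0064,0.0005],"rotation":[0,0,0]},{"gripper":0.1,"offset":[0.0155,0.0064,0.0005],"rotation":[0,0,0]},{"gripper":0.1,"offset":[0.0155,0.0064,0.0005],"rotation":[0,0,0]},{"gripper":0.1,"offset":[0.0155,0.0064,0.0005],"rotation":[0,0,0]},{"gripper":0.1,"offset":[0.0155,0.0064,0.0005],"rotation":[0,0,0]},{"gripper":0.1,"offset":[0.0155,0.0064,0.0005],"rotation":[0,0,0]},{"gripper":0.1,"offset":[0,0,0],"rotation":[0,0,0]},{"gripper":0.1,"offset":[0,0,0],"rotation":[0,0,0]}])

```text
clock: 6.9
position: [0.5044, -0.1802, 0.1331]
ee_rot: [0.645, 0.744, -0.114, 0.131]
ft_force: [-0.3, 0.0, -1.8]
grip_width: 0.217
grasp_force: 78.4
```

```bash
sed -i 's/.0385-.008\]/.0322]/' h.py
python3 - <<'E'
from h import *
plan(-.11,.0245)
o=manip.get_obs();Rm=R.from_quat(o["ee_rot"])
im=imaging.camera("side");m=imaging.camera_model("side");T=m["world_to_cam"];K=m["camera_matrix"]
big_=cv2.resize(im[100:300,240:500],None,fx=3,fy=3,interpolation=cv2.INTER_CUBIC)
for y in(-.072,0,.072):
    w=np.array(o["position"])+Rm.apply([.068,y,.0322]);c=T[:3,:3]@w+T[:3,3]
    u=K[0,0]*c[0]/-c[2]+K[0,2];v=-K[1,1]*c[1]/-c[2]+K[1,2]
    print(round(u,1),round(v,1)); cv2.circle(big_,(int((u-240)*3),int((v-100)*3)),2,(0,0,255),-1)
cv2.imwrite("pics/c2.png",big_)
E
```

```text
clock 6.9 tips now [ 0.4969 -0.1278  0.0797] tgt TCP [ 0.5044 -0.1789  0.078 ] tool shift [0.0201 0.0001 0.0513] rot [-0.07 -0.05 -0.15] F [-0.3  0.  -1.8]
387.5 178.7
359.6 171.4
332.7 164.4
```

View pics/c2.png

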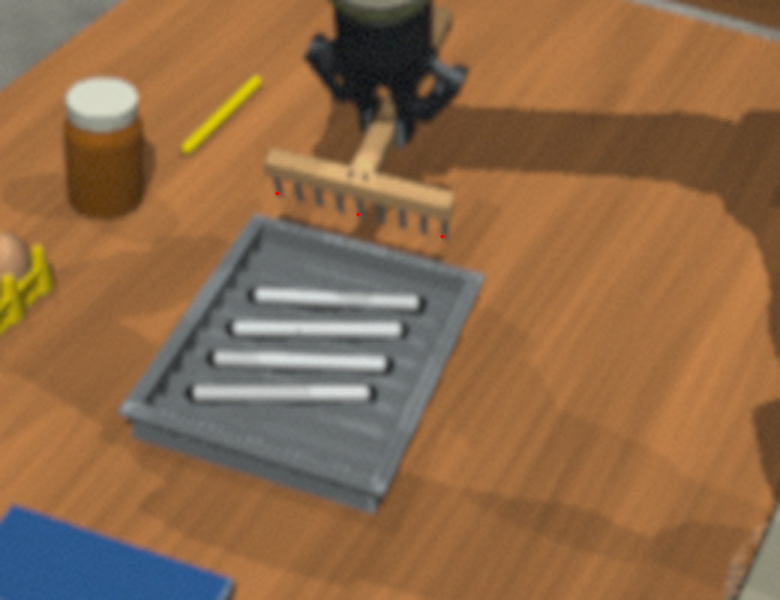

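The predicted tip points (red) coincide with the tine tips over the tray's far right edge, so the rake has not slipped. Next I lower the rake.

Emit:
jog_arm(deltas=[{"gripper":0.1,"offset":[0.004,0,0.0103],"rotation":[0,0,0]},{"gripper":0.1,"offset":[0.004,0,0.0103],"rotation":[0,0,0]},{"gripper":0.1,"offset":[0.004,0,0.0103],"rotation":[0,0,0]},{"gripper":0.1,"offset":[0.004,0,0.0103],"rotation":[0,0,0]},{"gripper":0.1,"offset":[0.004,0,0.01],"rotation":[0,0,0]},{"gripper":0.1,"offset":[0,0,0],"rotation":[0,0,0]},{"gripper":0.1,"offset":[0,0,0],"rotation":[0,0,0]}])

```text
clock: 7.65
position: [0.5042, -0.1779, 0.0779]
ee_rot: [0.644, 0.745, -0.114, 0.131]
ft_force: [0.0, -0.6, -1.6]
grip_width: 0.222
grasp_force: 78.4
```

Run:
```python
from h import *
plan(-.11,.0245)
```

```text
clock 7.65 tips now [ 0.4965 -0.1255  0.0244] tgt TCP [ 0.5044 -0.1789  0.078 ] tool shift [-0.001   0.      0.0003] rot [-0.05 -0.01 -0.05] F [ 0.  -0.6 -1.6]
```

Height and place are right. I push at 4.5 cm/s, in two calls.

Emit:
jog_arm(deltas=[{"gripper":0.1,"offset":[0.00423,0,-0.00154],"rotation":[0,0,0]},{"gripper":0.1,"offset":[0.00423,0,-0.00154],"rotation":[0,0,0]},{"gripper":0.1,"offset":[0.00423,0,-0.00154],"rotation":[0,0,0]},{"gripper":0.1,"offset":[0.00423,0,-0.00154],"rotation":[0,0,0]},{"gripper":0.1,"offset":[0.00423,0,-0.00154],"rotation":[0,0,0]},{"gripper":0.1,"offset":[0.00423,0,-0.00154],"rotation":[0,0,0]},{"gripper":0.1,"offset":[0.00423,0,-0.00154],"rotation":[0,0,0]},{"gripper":0.1,"offset":[0.00423,0,-0.00154],"rotation":[0,0,0]},{"gripper":0.1,"offset":[0.00423,0,-0.00154],"rotation":[0,0,0]},{"gripper":0.1,"offset":[0.00423,0,-0.00154],"rotation":[0,0,0]},{"gripper":0.1,"offset":[0.00423,0,-0.00154],"rotation":[0,0,0]},{"gripper":0.1,"offset":[0.00423,0,-0.00154],"rotation":[0,0,0]},{"gripper":0.1,"offset":[0.00423,0,-0.00154],"rotation":[0,0,0]},{"gripper":0.1,"offset":[0.00423,0,-0.00154],"rotation":[0,0,0]},{"gripper":0.1,"offset":[0.00423,0,-0.00154],"rotation":[0,0,0]},{"gripper":0.1,"offset":[0.00423,0,-0.00154],"rotation":[0,0,0]},{"gripper":0.1,"offset":[0.00423,0,-0.00154],"rotation":[0,0,0]},{"gripper":0.1,"offset":[0.00423,0,-0.00154],"rotation":[0,0,0]},{"gripper":0.1,"offset":[0.00423,0,-0.00154],"rotation":[0,0,0]},{"gripper":0.1,"offset":[0.00423,0,-0.00154],"rotation":[0,0,0]}])

```text
clock: 9.65
position: [0.4912, -0.0885, 0.0782]
ee_rot: [0.644, 0.745, -0.114, 0.131]
ft_force: [-0.5, -0.1, -2.3]
grip_width: 0.218
grasp_force: 78.5
```

Run:
```python
from h import *
plan(-.02,.0245)
cv2.imwrite("pics/c3.png",cv2.resize(imaging.camera("side")[130:290,260:460],None,fx=3,fy=3))
```

```text
clock 9.65 tips now [ 0.4836 -0.0362  0.0246] tgt TCP [ 0.4913 -0.0898  0.078 ] tool shift [-0.0012 -0.0001  0.0006] rot [-0.02  0.   -0.08] F [-0.5 -0.1 -2.3]
```

View pics/c3.png

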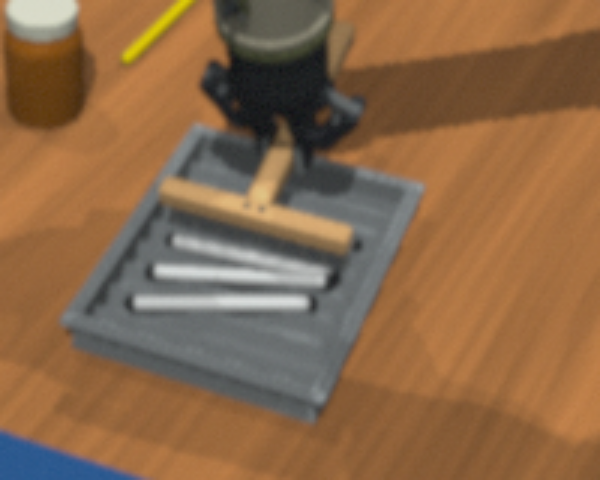

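The first roller lies under the head, and the second is turning parallel. I keep pushing.

Emit:
jog_arm(deltas=[{"gripper":0.1,"offset":[0.00423,0,-0.00152],"rotation":[0,0,0]},{"gripper":0.1,"offset":[0.00423,0,-0.00152],"rotation":[0,0,0]},{"gripper":0.1,"offset":[0.00423,0,-0.00152],"rotation":[0,0,0]},{"gripper":0.1,"offset":[0.00423,0,-0.00152],"rotation":[0,0,0]},{"gripper":0.1,"offset":[0.00423,0,-0.00152],"rotation":[0,0,0]},{"gripper":0.1,"offset":[0.00423,0,-0.00152],"rotation":[0,0,0]},{"gripper":0.1,"offset":[0.00423,0,-0.00152],"rotation":[0,0,0]},{"gripper":0.1,"offset":[0.00423,0,-0.00152],"rotation":[0,0,0]},{"gripper":0.1,"offset":[0.00423,0,-0.00152],"rotation":[0,0,0]},{"gripper":0.1,"offset":[0.00423,0,-0.00152],"rotation":[0,0,0]},{"gripper":0.1,"offset":[0.00423,0,-0.00152],"rotation":[0,0,0]},{"gripper":0.1,"offset":[0.00423,0,-0.00152],"rotation":[0,0,0]},{"gripper":0.1,"offset":[0.00423,0,-0.00152],"rotation":[0,0,0]},{"gripper":0.1,"offset":[0.00423,0,-0.00152],"rotation":[0,0,0]},{"gripper":0.1,"offset":[0.00423,0,-0.00152],"rotation":[0,0,0]},{"gripper":0.1,"offset":[0.00423,0,-0.00152],"rotation":[0,0,0]},{"gripper":0.1,"offset":[0.00423,0,-0.00152],"rotation":[0,0,0]},{"gripper":0.1,"offset":[0.00423,0,-0.00152],"rotation":[0,0,0]},{"gripper":0.1,"offset":[0.00423,0,-0.00152],"rotation":[0,0,0]},{"gripper":0.1,"offset":[0.00423,0,-0.00152],"rotation":[0,0,0]}])

```text
clock: 11.7
position: [0.4791, -0.005, 0.0795]
ee_rot: [0.646, 0.743, -0.117, 0.134]
ft_force: [1.6, -18.0, 8.0]
grip_width: 0.219
grasp_force: 80.2
```

Run:
```python
from h import *
plan(.104,.0245)
cv2.imwrite("pics/c4.png",cv2.resize(imaging.camera("side")[130:290,260:460],None,fx=3,fy=3))
```

```text
clock 11.7 tips now [0.4718 0.0469 0.0256] tgt TCP [0.4733 0.0329 0.078 ] tool shift [ 0.0364 -0.0005 -0.012 ] rot [-0.12  0.47 -0.35] F [  1.6 -18.    8. ]
```

View pics/c4.png

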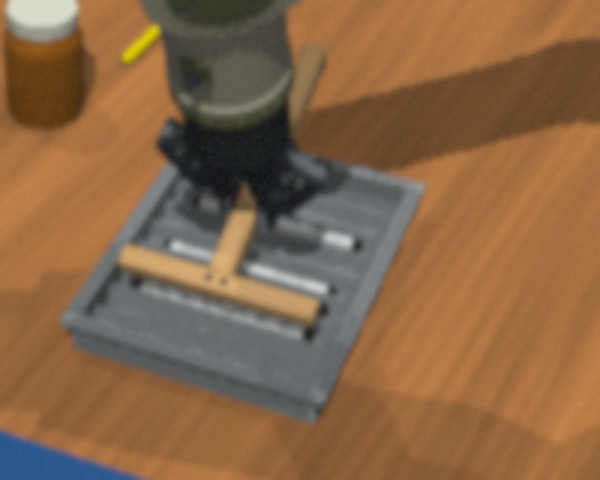

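Emit:
jog_arm(deltas=[{"gripper":0.1,"offset":[-0.0047,0,0.0017],"rotation":[0,0,0]},{"gripper":0.1,"offset":[-0.0047,0,0.0017],"rotation":[0,0,0]},{"gripper":0.1,"offset":[-0.0047,0,0.0017],"rotation":[0,0,0]},{"gripper":0.1,"offset":[-0.0068,0,-0.0188],"rotation":[0,0,0]},{"gripper":0.1,"offset":[-0.0068,0,-0.0188],"rotation":[0,0,0]},{"gripper":0.1,"offset":[-0.0068,0,-0.0188],"rotation":[0,0,0]},{"gripper":0.1,"offset":[-0.0068,0,-0.0188],"rotation":[0,0,0]},{"gripper":0.1,"offset":[-0.0282,0,0.0102],"rotation":[0,0,0]},{"gripper":0.1,"offset":[-0.0282,0,0.0102],"rotation":[0,0,0]},{"gripper":0.1,"offset":[-0.0282,0,0.0102],"rotation":[0,0,0]},{"gripper":0.1,"offset":[-0.0282,0,0.0102],"rotation":[0,0,0]},{"gripper":0.1,"offset":[-0.0282,0,0.0102],"rotation":[0,0,0]},{"gripper":0.1,"offset":[-0.0282,0,0.0102],"rotation":[0,0,0]},{"gripper":0.1,"offset":[0,0,0],"rotation":[0,0,0]},{"gripper":0.1,"offset":[0,0,0],"rotation":[0,0,0]}])

```text
clock: 13.25
position: [0.506, -0.1928, 0.1577]
ee_rot: [0.645, 0.744, -0.114, 0.131]
ft_force: [0.5, 0.4, -1.3]
grip_width: 0.223
grasp_force: 79.7
```

Run:
```python
from h import *
plan(.03,.0245)
for n in("side","top"):
    im=imaging.camera(n);cv2.imwrite(f"pics/{n}5.png",im)
    print(n)
    for r in rollers(n,im,TC,TA,.018):print(r)
s=cv2.imread("pics/side5.png")[165:280,270:410];t=cv2.imread("pics/top5.png")[165:290,250:400]
f=lambda a:cv2.resize(a,(390,390*a.shape[0]//a.shape[1]))
a,b=f(s),f(t);H=max(len(a),len(b));p=lambda x:cv2.copyMakeBorder(x,0,H-len(x),0,0,cv2.BORDER_CONSTANT)
cv2.imwrite("pics/c5.png",np.hstack([p(a),p(b)]))
```

```text
clock 13.25 tips now [ 0.4985 -0.1404  0.1043] tgt TCP [ 0.484  -0.0403  0.078 ] tool shift [ 0.172  -0.      0.0223] rot [-0.07 -0.04 -0.13] F [ 0.5  0.4 -1.3]
side
(array([ 0.3, 27.9]), 131, np.float64(0.6))
(array([-0.4, 54.8]), 129, np.float64(-0.0))
top
(array([ 17.3, -62.1]), 166, np.float64(-2.6))
(array([ 0.8, 27.1]), 130, np.float64(1.0))
(array([0.6, 4.9]), 130, np.float64(-0.0))
```

View pics/c5.png

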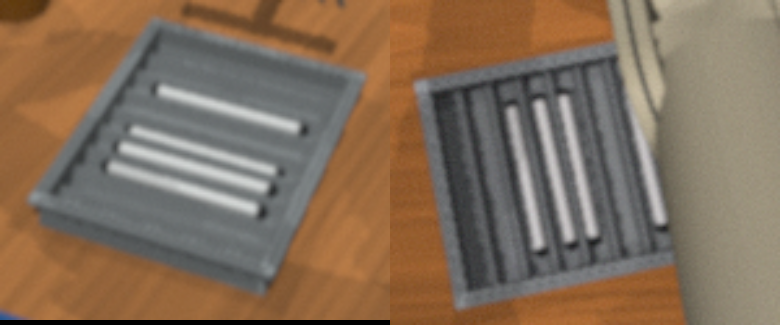

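Rollers 1 (upper) and 4 (lowest) lie in grooves. The middle two look too close together, so I triangulate their heights from both views.

Run:
```python
from h import *
# brightness profile along tray y, for lines at tray x=-40..40, in both views at z=.018
for n in("side","top"):
    im=cv2.imread(f"pics/{n}5.png");g=cv2.cvtColor(im,cv2.COLOR_BGR2GRAY).astype(np.float32)
    m=imaging.camera_model(n);K=m["camera_matrix"];T=m["world_to_cam"]
    ys=np.arange(-.1,.11,.0005);acc=[]
    cw=-T[:3,:3].T@T[:3,3]; ct=R.from_euler("z",-TA).apply(cw-np.r_[TC,0]); 
    for x in np.arange(-.03,.031,.005):
        P=np.c_[np.full(len(ys),x),ys,np.full(len(ys),.018)];W=R.from_euler("z",TA).apply(P)+np.r_[TC,0]
        C=W@T[:3,:3].T+T[:3,3];u=K[0,0]*C[:,0]/-C[:,2]+K[0,2];v=-K[1,1]*C[:,1]/-C[:,2]+K[1,2]
        acc.append(cv2.remap(g,u.astype(np.float32)[None],v.astype(np.float32)[None],cv2.INTER_LINEAR)[0])
    a=np.median(acc,0)
    from scipy.signal import find_peaks
    p,_=find_peaks(a,height=140,prominence=10)
    res=[]
    for i in p:
        s=slice(max(0,i-10),i+11);w=np.clip(a[s]-125,0,None);res.append((w@ys[s])/w.sum()*1000)
    print(n,"cam in tray",ct.round(3),"y@18:",np.round(res,1),a[p].round())
```

```text
side cam in tray [-0.279  0.878  0.841] y@18: [-56.6   4.6  27.9  54.5] [205. 198. 209. 208.]
top cam in tray [-0.154  0.058  1.018] y@18: [-57.7   4.9  26.9  53.9] [194. 195. 195. 196.]
```

All four come out at the same seated height, one each in the grooves at -56, 0, +28 and +56. I bring the rake back and level it to lay it down.

Emit:
jog_arm(deltas=[{"gripper":0.1,"offset":[-0.0235,0,0.0085],"rotation":[0,0,0]},{"gripper":0.1,"offset":[-0.0235,0,0.0085],"rotation":[0,0,0]},{"gripper":0.1,"offset":[-0.0235,0,0.0085],"rotation":[0,0,0]},{"gripper":0.1,"offset":[-0.0235,0,0.0085],"rotation":[0,0,0]},{"gripper":0.1,"offset":[-0.0235,0,0.0085],"rotation":[0,0,0]},{"gripper":0.1,"offset":[-0.0235,0,0.0085],"rotation":[0,0,0]},{"gripper":0.1,"offset":[0,0,0],"rotation":[0,5,0]},{"gripper":0.1,"offset":[0,0,0],"rotation":[0,5,0]},{"gripper":0.1,"offset":[0,0,0],"rotation":[0,5,0]},{"gripper":0.1,"offset":[0,0,0],"rotation":[0,5,0]},{"gripper":0.1,"offset":[0,0,0.02],"rotation":[0,0,0]},{"gripper":0.1,"offset":[0,0,0.02],"rotation":[0,0,0]},{"gripper":0.1,"offset":[0,0,0.02],"rotation":[0,0,0]},{"gripper":0.1,"offset":[0,0,0],"rotation":[0,0,0]},{"gripper":0.1,"offset":[0,0,0],"rotation":[0,0,0]}])

```text
clock: 14.85
position: [0.5283, -0.3402, 0.0989]
ee_rot: [0.654, 0.757, 0.0, -0.0]
ft_force: [-0.0, -0.6, -1.1]
grip_width: 0.22
grasp_force: 79.9
```

Run:
```python
from h import *
plan(0,.0245,0)
o=manip.get_obs();Rm=R.from_quat(o["ee_rot"])
im=imaging.camera("side");m=imaging.camera_model("side");T=m["world_to_cam"];K=m["camera_matrix"]
x0,y0=300,60
b=cv2.resize(im[y0:y0+190,x0:x0+240],None,fx=3,fy=3,interpolation=cv2.INTER_CUBIC)
for q in((.068,-.072,.0322),(.068,0,.0322),(.068,.072,.0322),(-.15,0,.0322)):
    w=np.array(o["position"])+Rm.apply(q);c=T[:3,:3]@w+T[:3,3]
    u=K[0,0]*c[0]/-c[2]+K[0,2];v=-K[1,1]*c[1]/-c[2]+K[1,2]
    cv2.circle(b,(int((u-x0)*3),int((v-y0)*3)),2,(0,0,255),-1)
cv2.imwrite("pics/c6.png",b);cv2.imwrite("pics/top6.png",imaging.camera("top"))
for r in rollers("top",cv2.imread("pics/top6.png"),TC,TA,.018):print(r)
```

```text
clock 14.85 tips now [ 0.5185 -0.2729  0.0667] tgt TCP [ 0.4906 -0.085   0.0567] tool shift [ 0.258  -0.0003  0.0423] rot [ 0.   -0.02 -0.  ] F [-0.  -0.6 -1.1]
(array([ -1.3, -56.9]), 129, np.float64(1.1))
(array([ 0.9, 53.9]), 129, np.float64(0.3))
(array([ 1.4, 27.1]), 128, np.float64(0.7))
```

View pics/c6.png

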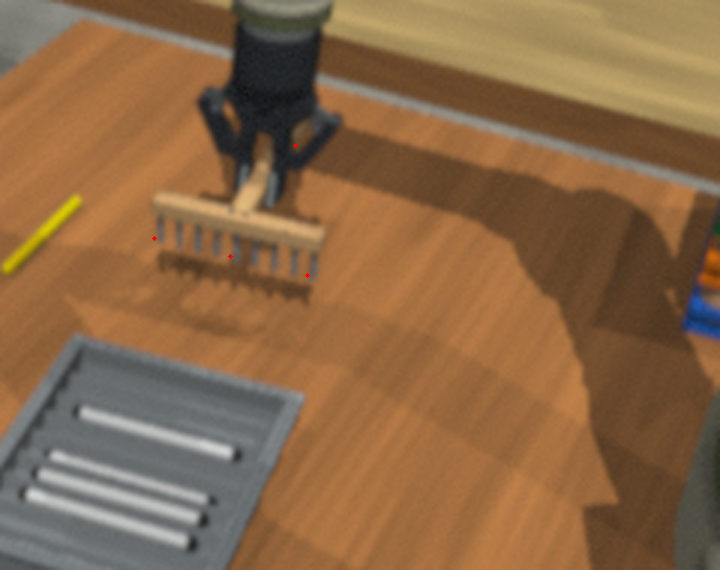

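The side view shows the rake in grip with its tips within about 2 px of prediction, and the four rollers parallel in the tray. Now I lower it.

Emit:
jog_arm(deltas=[{"gripper":0.1,"offset":[0,0,0.015],"rotation":[0,0,0]},{"gripper":0.1,"offset":[0,0,0.015],"rotation":[0,0,0]},{"gripper":0.1,"offset":[0,0,0.015],"rotation":[0,0,0]},{"gripper":0.1,"offset":[0,0,0.01],"rotation":[0,0,0]},{"gripper":0.1,"offset":[0,0,0.005],"rotation":[0,0,0]},{"gripper":0.1,"offset":[0,0,0.003],"rotation":[0,0,0]},{"gripper":0.1,"offset":[0,0,0],"rotation":[0,0,0]},{"gripper":0.1,"offset":[0,0,0],"rotation":[0,0,0]}])

```text
clock: 15.75
position: [0.5284, -0.3433, 0.0365]
ee_rot: [0.655, 0.756, -0.001, 0.002]
ft_force: [-1.7, -5.6, 8.1]
grip_width: 0.216
grasp_force: 83.0
```

Emit:
jog_arm(deltas=[{"gripper":0.3,"offset":[0,0,0],"rotation":[0,0,0]},{"gripper":0.4,"offset":[0,0,0],"rotation":[0,0,0]},{"gripper":0.5,"offset":[0,0,0],"rotation":[0,0,0]},{"gripper":0.6,"offset":[0,0,0],"rotation":[0,0,0]},{"gripper":0.6,"offset":[0,0,0],"rotation":[0,0,0]},{"gripper":0.6,"offset":[0,0,-0.015],"rotation":[0,0,0]},{"gripper":0.6,"offset":[0,0,-0.03],"rotation":[0,0,0]},{"gripper":0.6,"offset":[0,0,-0.03],"rotation":[0,0,0]},{"gripper":0.6,"offset":[0,0,-0.03],"rotation":[0,0,0]},{"gripper":0.6,"offset":[0,0,-0.03],"rotation":[0,0,0]},{"gripper":0.6,"offset":[-0.03,0,-0.02],"rotation":[0,0,0]},{"gripper":0.6,"offset":[-0.03,0,0],"rotation":[0,0,0]},{"gripper":0.6,"offset":[-0.03,0,0],"rotation":[0,0,0]},{"gripper":0.6,"offset":[-0.03,0,0],"rotation":[0,0,0]},{"gripper":0.6,"offset":[0,0,0],"rotation":[0,0,0]},{"gripper":0.6,"offset":[0,0,0],"rotation":[0,0,0]}])

```text
clock: 17.35
position: [0.5451, -0.46, 0.1911]
ee_rot: [0.655, 0.756, 0.0, 0.0]
ft_force: [0.2, 0.4, -0.5]
grip_width: 0.599
grasp_force: 0.0
```

Run:
```python
from h import *
for n in("side","top"): cv2.imwrite(f"pics/{n}7.png",imaging.camera(n))
s=cv2.imread("pics/side7.png")[90:280,270:480];t=cv2.imread("pics/top7.png")[165:290,250:400]
f=lambda a:cv2.resize(a,(400,400*a.shape[0]//a.shape[1]),interpolation=cv2.INTER_CUBIC)
a,b=f(s),f(t);H=max(len(a),len(b));p=lambda x:cv2.copyMakeBorder(x,0,H-len(x),0,0,cv2.BORDER_CONSTANT)
cv2.imwrite("pics/c7.png",np.hstack([p(a),p(b)]))
```

```text
(no output)
```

View pics/c7.png

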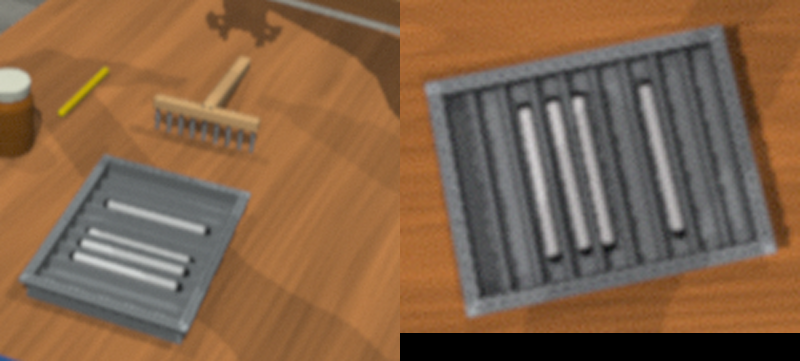

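The rake lies on the bench clear of the tray, and the four rollers lie parallel in it. Before handing in I check roller heights at mid-length and towards both ends.

Run:
```python
from h import *
from scipy.signal import find_peaks
ys=np.arange(-.1,.11,.0005)
def prof(n,f,x0,z):
    g=cv2.cvtColor(cv2.imread(f),cv2.COLOR_BGR2GRAY).astype(np.float32);m=imaging.camera_model(n);K=m["camera_matrix"];T=m["world_to_cam"];acc=[]
    for x in x0+np.arange(-.01,.011,.004):
        W=R.from_euler("z",TA).apply(np.c_[np.full(len(ys),x),ys,np.full(len(ys),z)])+np.r_[TC,0]
        C=W@T[:3,:3].T+T[:3,3];acc.append(cv2.remap(g,(K[0,0]*C[:,0]/-C[:,2]+K[0,2]).astype(np.float32)[None],(K[1,2]-K[1,1]*C[:,1]/-C[:,2]).astype(np.float32)[None],1)[0])
    a=np.mean(acc,0);p,_=find_peaks(a,height=140,prominence=10);r=[]
    for i in p:
        s=slice(max(0,i-10),i+11);w=np.clip(a[s]-125,0,None);r.append((w@ys[s])/w.sum()*1000)
    return np.round(r,1)
for x in(-.05,0,.05): print(x,"side",prof("side","pics/side7.png",x,.018),"top",prof("top","pics/top7.png",x,.018))
print("start, on ribs:",prof("side","pics/side0.png",0,.018),prof("top","pics/top0.png",0,.018))
```

```text
-0.05 side [-56.5   5.   27.5  55.1] top [-57.5   5.1  26.4  54.4]
0 side [-56.4   4.9  28.4  54.9] top [-57.3   5.1  27.1  54. ]
0.05 side [-56.    4.6  28.1  54.5] top [-57.    5.1  27.5  53.9]
start, on ribs: [-76.1 -34.    8.9  48.9] [-62.7 -20.6  22.   61.7]
```

The start picture, with rollers on the ribs, shows a 13 mm parallax between the views. Now it is about 1 mm or less for every roller along its whole length, so all are seated.

```bash
python3 -c "
from workcell import workorder;print(workorder.hand_in())"
```

```text
the job is handed in; nothing more can be done
None
```

The job is handed in: all four rollers measured as seated, each in its own groove, and the rake lies on the bench clear of the tray; no pass or fail result came back.

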